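# Change the spout of the sauce filler

### The job

Push in the release collar of the sauce filler's coupling and, while it is in, draw the narrow tapered spout out, then lay that spout flat in the metal wash tray. Next draw the wide straight-mouthed spout out of the storage rack by its plug end, lay it down on the green board, let go, and take it again farther back, clear of the part that goes into the coupling. Push it plug first into the coupling, past the grip, fully home so that the collar springs back out; leave the spare spout in the rack and everything else where it is.

Things in the scene. Friction and masses are not known exactly. Their poses are not given: they have to be found in the camera images.
- filler: Fixed steel sauce filler: box 240 x 200 mm, 202 mm high, hopper above it to 342 mm; its front is 62 mm behind the coupling's mouth. Origin on the table under the mouth; +x points level into the coupling (the way a spout is pushed in), z up. The coupling's axis is level, 95 mm above the table; its housing is 62 mm in diameter
- coupling_mouth (a point): Centre of the mouth of the 26 mm bore (front face of the fixed housing). 12 to 16 mm inside, two sprung jaws left and right close to 16 mm apart; they ride over the nose's cone (5 to 10 N of push) and drop into the groove when the nose is at the bottom. A locked spout has 2 mm of play, droops about 0.04 rad, and cannot be pulled out unless the collar opens the jaws
- coupling_bottom (a point): Centre of the bore's closed bottom, 50 mm inside the mouth on its axis, where the nose of a fully home spout lies
- collar_front (a point): Centre of the front face of the grey release collar (moves with it): a winged plate round the spout, 60 mm wide (y), 42 high, 10 thick, 32 mm square hole. Relaxed, it stands 26 mm in front of the mouth, 76 mm from a fitted nose. Fingers standing about 40 mm apart on both sides of the spout can push it in before they close on the spout
- collar (a joint): Travel of the sprung collar towards the filler, m: 0 out, 0.016 fully in; 2 N to start, 6 N fully in; springs back when let go. It opens the jaws: a spout is free when it is over 0.009 in, and 3 mm of withdrawal then clears the grip, so the collar may follow the spout back a little. A spout pushed in draws the collar in; it springs out again when the jaws lock
- fitted_spout: Narrow spout, in the coupling at the start: a rigid 200 mm steel tube. Origin mid-length on its axis; +x points along it to the plug end (nose). From the nose: a 13 mm cone, then 24 mm diameter (with a 6 mm wide groove 33 to 39 mm from the nose), a black 28 mm square grip sleeve from 100 to 150 mm, then a taper to 10 mm at the mouth. About 0.18 kg
- fitted_spout_nose (a point): Nose (plug end) of the narrow spout, on its axis
- fitted_spout_mouth (a point): Mouth (narrow end) of the narrow spout, on its axis
- wide_spout: Wide spout, to be fitted: a rigid 200 mm steel tube. Origin mid-length on its axis; +x points along it to the plug end (nose). From the nose: a 13 mm cone, then 24 mm diameter (with a 6 mm wide groove 33 to 39 mm from the nose), a black 28 mm square grip sleeve from 100 to 150 mm, then 28 mm diameter to the open mouth. About 0.18 kg
- wide_spout_nose (a point): Nose (plug end) of the wide spout, on its axis. At the start the wide spout lies level in one of the rack's two channels, nose and first 62 mm sticking out of the front
- spare_spout: A second narrow spout, just like the fitted one, in the rack's other channel. It stays there
- rack: Fixed white rack, 152 mm long, 190 wide, 65 high; two level channels 90 mm apart (y = +45, -45 mm), 36 mm wide, floor 20 mm above the table, closed behind, covered by steel cross bars 19 mm apart (no room for fingers). Origin on the table at the middle of the open front; +x points out of the front along the channels. Spouts in it have their axes 34 mm above the table
- tray: Fixed metal wash tray, 140 (x) by 265 (y) mm outside, 40 mm high, 3 mm walls and floor. Origin under its centre; y along its length, z up
- tray_in (a point): Centre of the tray's inner floor, axes as the tray
- board: Fixed green chopping board, 220 (x) by 340 (y) mm, 12 mm thick. Origin under its centre; y along its length. The brush lies along its edge nearest the robot, about 88 mm from the middle line; the rest is free
- oil_bottle: Bystander, bottle, 54 mm diameter, 170 mm high, standing beside the coupling; origin under it
- salt_jar: Bystander, jar, 56 mm diameter, 80 mm high, standing on the other side of the coupling; origin under it
- tin: Bystander, tin, 66 mm diameter, 85 mm high, beside the rack; origin under it
- bowl: Bystander, glass bowl, 130 mm diameter, 60 mm high; origin under it
- mug: Bystander, white mug, 76 mm diameter, 90 mm high; origin under it
- brush: Bystander, wooden brush 170 mm long, lying on the board along its near edge

How it is judged:
By the outcome, as a careful person would: the job done as asked, in the order asked, and still so for the second after the job is handed in, with the robot touching nothing.
It also fails if it takes over 64 s, if anything falls off the work surface, if the arm or the gripper's body presses on something with over 40 N, if the wrist force passes 120 N, or if a joint passes its speed limit or range.

### The arm

A 6-joint arm with a two-finger parallel gripper is mounted at the origin on the work surface. World frame = base frame: x ahead of the robot, y to its left, z up, the work surface at z = 0. Lengths are in m, angles in rad, forces in N, time in s.
With the tool pointing down it reaches from about 0.35 to 0.975 m from the base axis. Payload 4.9 kg.
Tool frame: the origin (TCP) lies midway between the tips of the shut fingers; the grasp point (between the pads) lies 19 mm behind it; z points along the fingers, y is the line along which they close (so a half turn about z gives the same grasp; the last joint's range is limited). The gripper opens to 85 mm and grips with 20 to 120 N. Pads are 22 mm wide; open, the fingers measure 114 mm over their backs; the gripper's body (76 mm by 85 mm) begins 54 mm behind the grasp point. The pads swing forward as they close: fully open they stand 13 mm farther back than shut.
Start: joints at [1.208, 0.053, 1.613, -0, 1.476, -0.119], TCP at [0.151, 0.607, 0.231] pointing down, gripper open.
Joint ranges: [-3.01, 3.01], [-1.01, 2.22], [0.06, 2.58], [-1.02, 4.17], [0.09, 2.62], [-3.14, 3.14]. Speed limits (rad/s): [2.57, 2.57, 3.14, 3.14, 3.14, 3.14].

### API

Orientations are given as a rotation vector (axis times angle).
In Python, from station import ctrl gives the robot as it stands. The module is installed in compiled form; this text tells all that it offers.
- The arm moves only by the shell command python3 -m handwheel 'ROWS' [OPENING] [FORCE]. ROWS is JSON, a list of rows, each a list of 2 entries, a list of its own where there are three numbers: the shift along the tool's x, y, z in cm, then the turn, a rotation vector about the tool's x, y, z in rad. In form: [[[tx, ty, tz], [ax, ay, az]], ...]. A call has 1 to 5 rows; each row is the pose to reach, as a shift and turn from the pose commanded when the call began, along the tool's axes at that moment; what a row does not reach only later rows make up. A row lasts 1/8 s, in which the tool goes at most 62.5 mm and 10.7 degrees, less where a joint would pass 70% of its speed; a pose out of reach is approached as far as the arm can. A call with a gripper value outside its range is refused whole. OPENING is the gripper's target within -1 to 1 (shut at 1, half-way at 0, fully open at -1), set as the call begins (- or left out, the last holds). The fingers move at their own pace and stop on an object; FORCE is the grip in N (left out, the last holds). Time passes only in rows, so rows that repeat a pose let the fingers close. It gives the time, the measured TCP pose, the force, the opening and the grip force at its end, in the units of the state.
- ctrl.get_obs(): the state, without advancing time (a new reading comes with each control period).
- ctrl.get_image(name): name is "scene" or "top"; returns the picture (400x640x3 uint8, blue, green, red); there is no depth.
- ctrl.calibration(name): a dict with "fx", "fy", "cx", "cy" (pixels), "R" (3x3) and "t" (3): a world point X has camera coordinates R X + t. Camera axes: x right, y down, z forward; pixel columns grow to the right and rows downward; lengths in m; the calibration is good to about 2 mm. A picture is of the moment at which its call begins. calibration takes no time and is no camera call.
- ctrl.finish_job(): hands the job in; it is judged then, once.
Trained networks look in the newest picture that a camera, given by its name, has taken for a name from the list of things; names that differ only in an ending like _2 or _b are one class to them, and where a whole thing is asked for, a point or a joint stands for the part that bears it (a point fixed in the world has none). Each returns a list of dicts, best first, with "score" (0 to 1); they miss things now and then, are a little off and sometimes report something else, mostly with a low value. They report only what shows in the picture. A call takes as long as a camera call.
- ctrl.look_for(camera, query): "position" ([column, row] in pixels, amid what is visible of it).
- ctrl.landmark_of(camera, query): "position" ([column, row] in pixels: a listed point, or the origin of a listed thing).
The state is a dict: "t": time; "q": joint angles; "dq": joint speeds; "effort": joint torques, N m; "tool_pos": TCP position; "tool_rot": TCP orientation; "contact_force": force on the tool from outside, world axes, zero at the start; "wrist_torque": the same for the moment, N m; "opening": finger opening in m; "grip_force": force on a finger pad.
Only numpy, scipy, OpenCV 4.12 (cv2) and the standard library are available. Lean on these libraries where they do the work, as an engineer would, in place of code of your own. Each camera call takes 0.05 s, during which the arm holds its last target. There are 200 camera calls.

## Working session

There is one attempt and no reset: what is moved stays moved. The work goes in short steps, Python scripts to look and compute and a shell command to move; the robot and the scene stay as the last step left them, time stands still between calls to the robot, and variables do not carry over. Pictures are saved under pics/ and viewed, at most 10 in all, crops included, and the job is handed in when it is done.

```bash
mkdir -p pics; cat > h.py <<'E'
import numpy as np, cv2
from scipy.spatial.transform import Rotation as R
from station import ctrl
def shot(name,fn=None):
    im=ctrl.get_image(name)
    if fn: cv2.imwrite('pics/'+fn,im)
    return im
def ray(cam,px):
    c=ctrl.calibration(cam); Rm=np.array(c['R']); t=np.array(c['t'])
    d=Rm.T@np.array([(px[0]-c['cx'])/c['fx'],(px[1]-c['cy'])/c['fy'],1]); return -Rm.T@t,d/np.linalg.norm(d)
def onz(cam,px,z):
    o,d=ray(cam,px); return o+d*(z-o[2])/d[2]
def tri(p1,p2,c1='scene',c2='top'):
    o1,d1=ray(c1,p1);o2,d2=ray(c2,p2)
    A=np.stack([d1,-d2],1); s=np.linalg.lstsq(A,o2-o1,rcond=None)[0]
    a=o1+d1*s[0];b=o2+d2*s[1]; return (a+b)/2,np.linalg.norm(a-b)
def proj(cam,X):
    c=ctrl.calibration(cam); p=np.array(c['R'])@np.array(X)+np.array(c['t']); return [c['fx']*p[0]/p[2]+c['cx'],c['fy']*p[1]/p[2]+c['cy']]
def st():
    o=ctrl.get_obs(); r=R.from_rotvec(o['tool_rot']).as_matrix()
    print('t',round(o['t'],2),'tcp',np.round(o['tool_pos'],4),'x',np.round(r[:,0],3),'y',np.round(r[:,1],3),'z',np.round(r[:,2],3),'F',np.round(o['contact_force'],1),'op',round(o['opening'],4),'grip',np.round(o['grip_force'],1),'q',np.round(o['q'],2)); return o,r
E
python3 - <<'E'
from h import *
np.set_printoptions(suppress=True,precision=4)
shot('scene','s0.png');shot('top','t0.png');st()
for n in ['filler','coupling_mouth','collar_front','fitted_spout_nose','fitted_spout','fitted_spout_mouth','wide_spout','wide_spout_nose','spare_spout','rack','tray','tray_in','board','oil_bottle','salt_jar','tin','bowl','mug','brush']:
    a=ctrl.landmark_of('scene',n);b=ctrl.landmark_of('top',n)
    s=[n]
    for q in(a,b): s.append([(np.round(k['position']).tolist(),round(k['score'],2)) for k in q[:2]])
    if a and b: s+=list(tri(a[0]['position'],b[0]['position']))
    print(*s)
E
```

```text
t 0.1 tcp [0.1507 0.606  0.2302] x [-0.97   0.241  0.   ] y [ 0.241  0.97  -0.002] z [-0.001 -0.002 -1.   ] F [ 0.2 -0.8 -0.2] op 0.0856 grip 0.0 q [ 1.21  0.05  1.61 -0.    1.48 -0.12]
filler [([436.0, 236.0], 0.85)] [([212.0, 206.0], 0.77)] [0.5284 0.2437 0.0089] 0.0009153311771847645
coupling_mouth [([449.0, 220.0], 0.68), ([435.0, 216.0], 0.43)] [([203.0, 200.0], 0.75), ([194.0, 323.0], 0.65)] [0.5307 0.2497 0.0903] 0.008104447409020598
collar_front [([437.0, 218.0], 0.81), ([233.0, 227.0], 0.58)] [([211.0, 197.0], 0.75), ([211.0, 205.0], 0.72)] [0.5329 0.2227 0.1013] 0.0012276763902928705
fitted_spout_nose [] []
fitted_spout [([424.0, 225.0], 0.8)] [([224.0, 195.0], 0.74)] [0.539  0.1953 0.0799] 0.0031825216819321885
fitted_spout_mouth [([385.0, 223.0], 0.61)] [([259.0, 197.0], 0.57), ([214.0, 243.0], 0.45)] [0.5268 0.1038 0.064 ] 0.0032533415993017483
wide_spout [([225.0, 204.0], 0.66), ([440.0, 238.0], 0.48)] [([415.0, 205.0], 0.58)] [ 0.4579 -0.3148  0.0338] 0.015136527922992608
wide_spout_nose [([260.0, 208.0], 0.9)] [([395.0, 192.0], 0.67), ([375.0, 207.0], 0.63)] [ 0.4919 
[... 611 characters left out ...]
([460.0, 284.0], 0.95)] [([197.0, 169.0], 0.98), ([287.0, 134.0], 0.18)] [ 0.6498  0.2854 -0.0053] 0.0007844536328467688
salt_jar [([427.0, 206.0], 0.61)] [([215.0, 244.0], 0.82)] [ 0.4215  0.2431 -0.0087] 0.007591470660585103
tin [([189.0, 276.0], 0.65), ([427.0, 224.0], 0.19)] [([416.0, 140.0], 0.92)] [ 0.6541 -0.3635  0.0131] 0.001694020380381828
bowl [([445.0, 152.0], 0.69)] [([194.0, 324.0], 0.73)] [ 0.2126  0.3213 -0.015 ] 0.002970966203360886
mug [([383.0, 223.0], 0.67)] [([222.0, 198.0], 0.69), ([402.0, 276.0], 0.66)] [0.5313 0.148  0.0861] 0.0970714975523275
brush [([336.0, 187.0], 0.64)] [([306.0, 249.0], 0.65), ([400.0, 274.0], 0.31)] [ 0.3773 -0.0107  0.0114] 0.003629999690064963
```

View pics/s0.png

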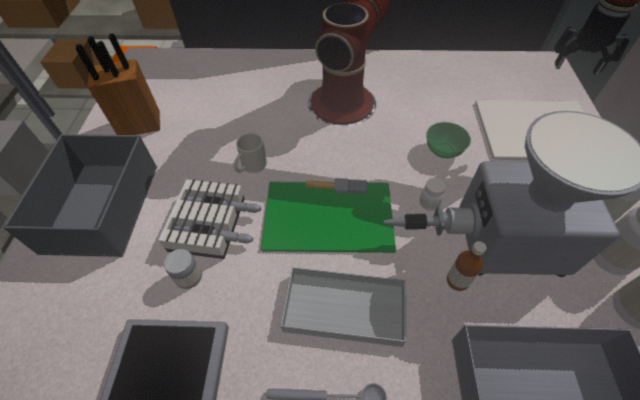

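View pics/t0.png

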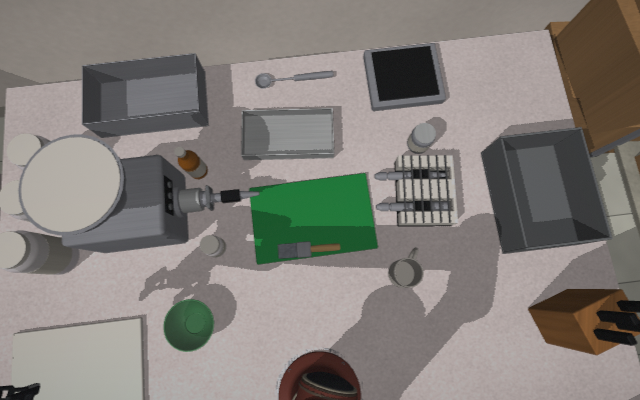

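```bash
python3 - <<'E'
import cv2,numpy as np
s=cv2.imread('pics/s0.png');t=cv2.imread('pics/t0.png')
f=lambda im,x,y:cv2.resize(im[y:y+72,x:x+100],(400,288),interpolation=cv2.INTER_CUBIC)
cv2.imwrite('pics/c1.png',np.vstack([np.hstack([f(s,380,185),f(t,170,160)]),np.hstack([f(s,165,178),f(t,370,153)])]))
E
```

```text
(no output)
```

View pics/c1.png

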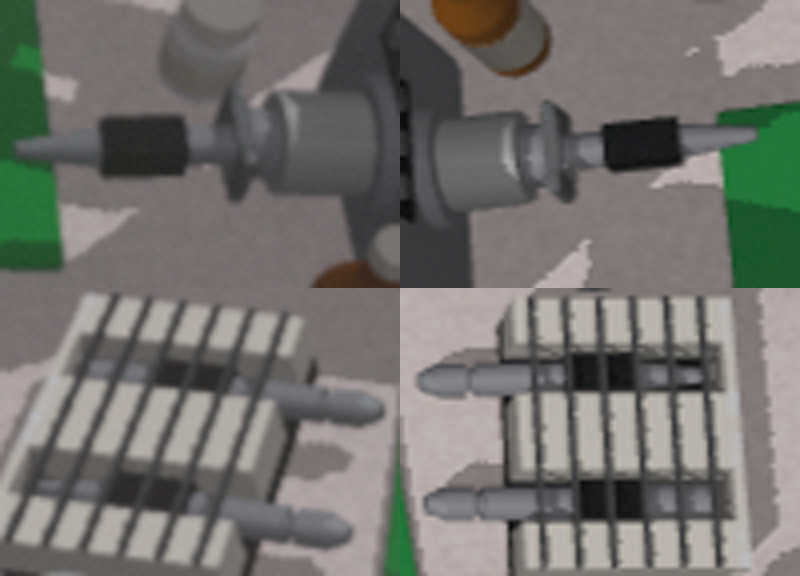

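```bash
python3 - <<'E'
from h import *
np.set_printoptions(suppress=True,precision=4)
for n,a,b in [('fmouth',(384.2,222),(259.2,194)),('sleeveM',(405.2,221.5),(240.7,194.7)),('sleeveN',(426.7,221.7),(221,197.5)),('housing front',(447.5,220.5),(201,200)),
  ('wnose',(260.5,208.5),(376,206.8)),('snose',(252.7,239.5),(374.5,176))]:
    print(n,*tri(a,b))
print('wnose z34',onz('scene',(260.5,208.5),.034),onz('top',(376,206.8),.034))
print('snose z34',onz('scene',(252.7,239.5),.034),onz('top',(374.5,176),.034))
# wide sleeve middle, rack corners
f=lambda x,y:(370+(x-400)/4,153+(y-288)/4); g=lambda x,y:(165+x/4,178+(y-288)/4)
print('w slv top',onz('top',f(582,500),.034),onz('top',f(640,499),.034)); print('s slv',onz('top',f(574,372),.034),onz('top',f(633,371),.034))
print('rack corners z65',[onz('top',f(*p),.065)[:2] for p in [(515,568),(515,298),(745,568),(730,298)]])
print('scene rack front corners',[onz('scene',g(*p),.065)[:2] for p in [(303,318),(205,570),(80,295)]])
m=np.array([.08,0,.0])
print(*[ (c,np.round(ctrl.calibration(c)['t'],3), np.round(-np.array(ctrl.calibration(c)['R']).T@np.array(ctrl.calibration(c)['t']),3)) for c in('scene','top')])
E
```

```text
fmouth [0.5314 0.101  0.0765] 0.00323508450439848
sleeveM [0.5336 0.1496 0.0839] 0.004166342232219419
sleeveN [0.5324 0.2018 0.0831] 0.002933678206432992
housing front [0.5306 0.2522 0.0876] 0.00030317328970636735
wnose [ 0.4675 -0.2134  0.0307] 0.0020092056094443986
snose [ 0.5577 -0.2231  0.0242] 0.003108391969557409
wnose z34 [ 0.4698 -0.2116  0.034 ] [ 0.467  -0.2138  0.034 ]
snose z34 [ 0.5633 -0.2192  0.034 ] [ 0.5552 -0.2229  0.034 ]
w slv top [ 0.4562 -0.323   0.034 ] [ 0.4521 -0.3631  0.034 ]
s slv [ 0.5479 -0.3331  0.034 ] [ 0.5436 -0.3746  0.034 ]
rack corners z65 [array([ 0.4104, -0.2622]), array([ 0.5972, -0.2927]), array([ 0.392 , -0.4146]), array([ 0.5794, -0.4405])]
scene rack front corners [array([ 0.4187, -0.2661]), array([ 0.6073, -0.2942]), array([ 0.4027, -0.4186])]
('scene', array([ 0.062, -0.323,  1.3  ]), array([ 1.032, -0.025,  0.855])) ('top', array([0.004, 0.495, 1.026]), array([ 0.27 , -0.029,  1.106]))
```

```bash
cat >> h.py <<'E'
def plan(p,head,pitch=0):
    """shift (cm) and turn (rad) in tool axes for TCP to p, tool down with tool x along heading 'head' (rad from world x)"""
    o=ctrl.get_obs(); r=R.from_rotvec(o['tool_rot'])
    x=np.array([np.cos(head),np.sin(head),0]);z=np.array([0,0,-1.]);M=R.from_matrix(np.stack([x,np.cross(z,x),z],1))
    print('shift',np.round(r.inv().apply(np.array(p)-o['tool_pos'])*100,2),'turn',np.round((r.inv()*M).as_rotvec(),3))
E
python3 - <<'E'
from h import *
from scipy.optimize import least_squares
np.set_printoptions(suppress=True,precision=4)
obs=[(150,(384.2,222),(259.2,194)),(100,(405.2,221.5),(240.7,194.7)),(50,(426.7,221.7),(221,197.5)),(0,(447.5,220.5),(201,200))]
def f(v,free=True):
    e=[]
    for d,a,b in obs:
        d=d/1000; X=[v[0]-d*np.cos(v[2]),v[1]-d*np.sin(v[2]),v[3]-.04*d]
        e+=[*(np.array(proj('scene',X))-a),*(np.array(proj('top',X))-b)]
    return np.array(e)
s=least_squares(f,[.53,.25,1.57,.095]);print(s.x,np.round(s.fun,1))
s=least_squares(lambda v:np.r_[f(v),(v[3]-.095)*2000],[.53,.25,1.57,.095]);print(s.x,np.round(s.fun,1))
plan([.36,.17,.25],1.57);plan([.53,.19,.2],1.57)
E
```

```text
[0.5312 0.2513 1.5817 0.086 ] [-0.3 -0.3 -1.  -0.8 -0.4  0.  -1.3  0.7 -0.8 -0.4 -0.5  0.1 -0.4  0.6
  0.5 -0.2]
[0.5327 0.2497 1.5824 0.0945] [-0.5 -1.7 -0.9 -2.2 -0.4 -1.4 -1.3 -0.7 -0.7 -1.8 -0.6 -1.2 -0.1 -0.9
  0.2 -1.5 -0.9]
shift [-30.83 -37.31  -1.87] turn [-0.     0.     1.328]
shift [-46.85 -31.27   3.13] turn [-0.     0.     1.328]
```

```bash
python3 -m handwheel '[[[-6,-7.4,-0.4],[0,0,0.18]],[[-12,-14.8,-0.8],[0,0,0.36]],[[-18,-22.2,-1.2],[0,0,0.54]],[[-24,-29.6,-1.5],[0,0,0.72]],[[-30,-37,-1.8],[0,0,0.9]]]' 0.05 60; python3 -c "
from h import *
st();plan([.5325,.12,.20],1.581);plan([.5325,.199,.20],1.581)"
```

```text
t: 2.62
tool_pos: [0.2836, 0.322, 0.244]
tool_rot: [1.707, 2.637, 0.002]
contact_force: [0.9, 0.2, -0.2]
opening: 0.0407
grip_force: 0.0
t 2.62 tcp [0.2836 0.322  0.244 ] x [-0.409  0.912  0.   ] y [0.912 0.409 0.001] z [ 0.001  0.001 -1.   ] F [ 0.9  0.2 -0.2] op 0.0407 grip 0.0 q [ 0.67 -0.45  2.03 -0.    1.57  0.25]
shift [-28.62  14.43   4.41] turn [ 0.001 -0.     0.412]
shift [-21.41  17.66   4.42] turn [ 0.001 -0.     0.412]
```

```bash
python3 -m handwheel '[[[-5.7,2.9,0],[0,0,0.1]],[[-11.4,5.8,0],[0,0,0.2]],[[-17.2,8.7,0],[0,0,0.3]],[[-22.9,11.5,0.2],[0,0,0.412]],[[-28.6,14.4,0.4],[0,0,0.412]]]'; python3 -c "
from h import *
st();plan([.5325,.199,.20],1.581)
print([(c,[(np.round(k['position'],1),round(k['score'],2)) for k in ctrl.landmark_of(c,'collar_front')[:2]]) for c in ('scene','top') if shot(c) is not None])"
```

```text
t: 3.25
tool_pos: [0.5281, 0.1262, 0.2402]
tool_rot: [2.206, 2.236, 0.002]
contact_force: [-0.6, 1.6, 1.4]
opening: 0.0405
grip_force: 0.0
t 3.25 tcp [0.5281 0.1262 0.2402] x [-0.014  1.     0.   ] y [1.    0.014 0.001] z [ 0.001  0.    -1.   ] F [-0.6  1.6  1.4] op 0.0405 grip 0.0 q [ 0.1  -0.15  1.79  0.    1.5   0.08]
shift [7.28 0.53 4.03] turn [ 0.001 -0.     0.004]
[('scene', [(array([436.7, 218.4]), 0.52)]), ('top', [(array([311.4, 218.9]), 0.33)])]
```

```bash
python3 -m handwheel '[[[4.5,0.3,4],[0,0,0]],[[7.2,0.45,8],[0,0,0]],[[7.2,0.45,11],[0,0,0]],[[7.2,0.45,11],[0,0,0]]]'; python3 -c "
from h import *
st()
s=shot('scene');t=shot('top')
f=lambda im,x,y:cv2.resize(im[y:y+100,x:x+100],(400,400),interpolation=cv2.INTER_CUBIC)
cv2.imwrite('pics/c2.png',np.hstack([f(s,380,160),f(t,170,140)]))
print(proj('scene',[.5325,.199,.13]),proj('top',[.5325,.199,.13]))"
```

```text
t: 3.95
tool_pos: [0.5268, 0.2008, 0.1271]
tool_rot: [-2.2, -2.238, 0.008]
contact_force: [-0.4, 0.2, -0.8]
opening: 0.0405
grip_force: 0.0
t 3.95 tcp [0.5268 0.2008 0.1271] x [-0.018  1.    -0.001] y [ 1.     0.018 -0.006] z [-0.006 -0.001 -1.   ] F [-0.4  0.2 -0.8] op 0.0405 grip 0.0 q [ 0.23 -0.    1.85  0.    1.3   0.21]
[np.float64(429.1431053444968), np.float64(210.72266918782114)] [np.float64(217.06442162793556), np.float64(193.2224357259649)]
```

View pics/c2.png

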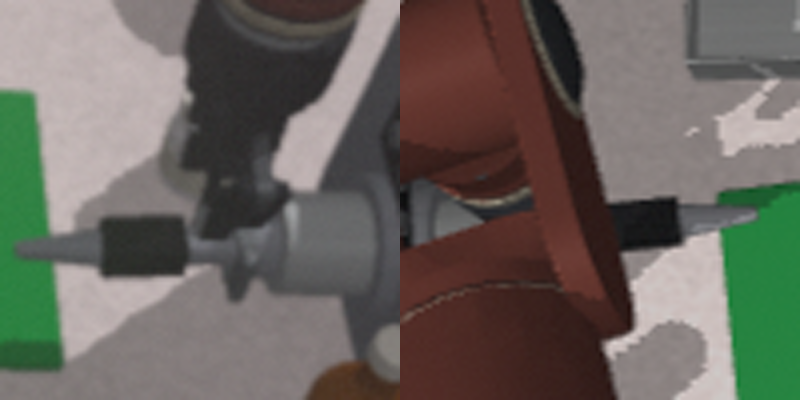

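```bash
python3 -m handwheel '[[[0,0,0],[0,0,0]],[[0,0,0],[0,0,0]]]'; python3 -c "
from h import *
o,r=st()
for dx in (.02,.035):
  for dy in (-.011,.011): print(dx,dy,np.round((np.array(proj('scene',o['tool_pos']+[dx,dy,.005]))-[380,160])*4))
for y in (.223,.233): print(np.round((np.array(proj('scene',[.5325+.03,y,.1]))-[380,160])*4))"
```

```text
t: 4.3
tool_pos: [0.531, 0.2, 0.1317]
tool_rot: [2.204, 2.237, 0.004]
contact_force: [-0.2, 0.8, 1.1]
opening: 0.0406
grip_force: 0.0
t 4.3 tcp [0.531  0.2    0.1317] x [-0.015  1.     0.001] y [1.    0.015 0.003] z [ 0.003  0.001 -1.   ] F [-0.2  0.8  1.1] op 0.0406 grip 0.0 q [ 0.23 -0.    1.84  0.    1.3   0.21]
0.02 -0.011 [186. 223.]
0.02 0.011 [225. 224.]
0.035 -0.011 [189. 245.]
0.035 0.011 [229. 246.]
[234. 276.]
[252. 276.]
```

```bash
python3 -m handwheel '[[[-1,0.1,0],[0,0,0]],[[-1,0.1,2],[0,0,0]],[[-1,0.1,4],[0,0,0]],[[-1,0.1,4.8],[0,0,0]],[[-1,0.1,4.8],[0,0,0]]]'; python3 -c "
from h import *
st()
for i in range(6):
  shot('scene'); o=ctrl.get_obs(); print(np.round(o['tool_pos'],4),np.round(o['contact_force'],1))"
```

```text
t: 4.92
tool_pos: [0.5301, 0.1897, 0.0801]
tool_rot: [-2.203, -2.237, 0.004]
contact_force: [0.2, 0.4, 0.8]
opening: 0.0403
grip_force: 0.0
t 4.92 tcp [0.5301 0.1897 0.0801] x [-0.015  1.    -0.001] y [ 1.     0.015 -0.003] z [-0.003 -0.001 -1.   ] F [0.2 0.4 0.8] op 0.0403 grip 0.0 q [0.21 0.05 1.88 0.   1.21 0.2 ]
[0.5309 0.1899 0.0812] [ 0.9  0.5 -0.3]
[0.5314 0.1901 0.082 ] [ 0.8  0.2 -0.2]
[0.5317 0.1901 0.0824] [-0.3 -0.3  0.7]
[0.5318 0.1901 0.0827] [-0.4 -0.6  0.5]
[0.5318 0.1901 0.0827] [0.1 0.  0.4]
[0.5317 0.1901 0.0827] [ 0.  -0.1  0.4]
```

```bash
python3 -m handwheel '[[[1.0,0.05,0.25],[0,0,0]],[[2.0,0.05,0.25],[0,0,0]],[[2.6,0.05,0.25],[0,0,0]],[[3.2,0.05,0.25],[0,0,0]],[[3.2,0.05,0.25],[0,0,0]]]'; python3 -c "
from h import *
shot('scene');shot('scene');st()"
```

```text
t: 5.85
tool_pos: [0.5312, 0.2217, 0.0793]
tool_rot: [2.204, 2.238, -0.001]
contact_force: [0.8, -4.8, -0.4]
opening: 0.0408
grip_force: 2.4
t 5.95 tcp [0.5313 0.2215 0.0793] x [-0.015  1.    -0.001] y [1.    0.015 0.   ] z [ 0.    -0.001 -1.   ] F [ 1.4 -4.9 -0.1] op 0.0405 grip 2.3 q [ 0.27  0.08  1.85 -0.    1.21  0.25]
```

```bash
python3 -m handwheel '[[[0.3,0,0],[0,0,0]],[[0.5,0,0],[0,0,0]],[[0.5,0,0],[0,0,0]],[[0.5,0,0],[0,0,0]]]'; python3 -c "
from h import *
shot('scene');shot('scene');st()"
```

```text
t: 6.45
tool_pos: [0.5312, 0.2261, 0.0793]
tool_rot: [2.205, 2.237, -0.001]
contact_force: [1.1, -5.4, -0.5]
opening: 0.0399
grip_force: 2.9
t 6.55 tcp [0.5312 0.226  0.0793] x [-0.014  1.    -0.001] y [ 1.     0.014 -0.   ] z [-0.    -0.001 -1.   ] F [ 0.9 -6.4  0.7] op 0.0409 grip 2.9 q [ 0.27  0.08  1.85 -0.    1.21  0.26]
```

```bash
python3 -m handwheel '[[[0.1,0,0],[0,0,0]],[[0.1,0,0],[0,0,0]],[[0.1,0,0],[0,0,0]],[[0.1,0,0],[0,0,0]],[[0.1,0,0],[0,0,0]]]' 1 60; python3 -c "
from h import *
st()"
```

```text
t: 7.18
tool_pos: [0.5329, 0.2269, 0.0805]
tool_rot: [2.203, 2.235, 0.003]
contact_force: [2.8, -6.9, 1.4]
opening: 0.0219
grip_force: 59.6
t 7.17 tcp [0.5329 0.2269 0.0805] x [-0.014  1.    -0.001] y [1.    0.014 0.004] z [ 0.004 -0.001 -1.   ] F [ 2.8 -6.9  1.4] op 0.0219 grip 59.6 q [ 0.28  0.08  1.84 -0.    1.21  0.26]
```

```bash
python3 -m handwheel '[[[-0.3,0,0],[0,0,0]],[[-0.6,0,0],[0,0,0]],[[-1.2,0,0],[0,0,0]],[[-1.8,0,0],[0,0,0]],[[-1.8,0,0],[0,0,0]]]'; python3 -c "
from h import *
st()"
```

```text
t: 7.8
tool_pos: [0.5324, 0.2099, 0.0797]
tool_rot: [2.205, 2.236, 0.004]
contact_force: [5.8, -1.6, -1.4]
opening: 0.0219
grip_force: 58.9
t 7.8 tcp [0.5324 0.2099 0.0797] x [-0.014  1.     0.001] y [1.    0.014 0.003] z [ 0.003  0.001 -1.   ] F [ 5.8 -1.6 -1.4] op 0.0219 grip 58.9 q [0.25 0.07 1.86 0.   1.21 0.23]
```

```bash
python3 -m handwheel '[[[-2,0,0],[0,0,0]],[[-4,0,0],[0,0,0]],[[-6,0,0],[0,0,0]],[[-8,0,0],[0,0,0]],[[-9,0,0],[0,0,0]]]'; python3 -c "
from h import *
st();s=shot('scene','s3.png');t=shot('top','t3.png')
print([(n,[(np.round(k['position'],1),round(k['score'],2)) for k in ctrl.landmark_of('scene',n)[:2]]) for n in ('fitted_spout','fitted_spout_nose','tray_in','coupling_mouth','collar_front')])
f=lambda im,x,y:cv2.resize(im[y:y+150,x:x+200],(800,600),interpolation=cv2.INTER_CUBIC)
cv2.imwrite('pics/c3.png',f(s,280,180))"
```

```text
t: 8.43
tool_pos: [0.5324, 0.1184, 0.0791]
tool_rot: [-2.206, -2.236, 0.001]
contact_force: [-0.3, 0.0, -1.2]
opening: 0.0222
grip_force: 58.9
t 8.43 tcp [0.5324 0.1184 0.0791] x [-0.014  1.     0.   ] y [ 1.     0.014 -0.001] z [-0.001  0.    -1.   ] F [-0.3  0.  -1.2] op 0.0222 grip 58.9 q [0.08 0.01 1.92 0.   1.21 0.07]
[('fitted_spout', [(array([381.9, 220.3]), 0.95)]), ('fitted_spout_nose', [(array([421. , 217.3]), 0.94), (array([347.9, 311.2]), 0.65)]), ('tray_in', [(array([343.3, 310.7]), 0.75), (array([212.5, 236.8]), 0.62)]), ('coupling_mouth', [(array([446.1, 221.7]), 0.77), (array([436.9, 238.7]), 0.73)]), ('collar_front', [(array([434.9, 219.1]), 0.6)])]
```

View pics/c3.png

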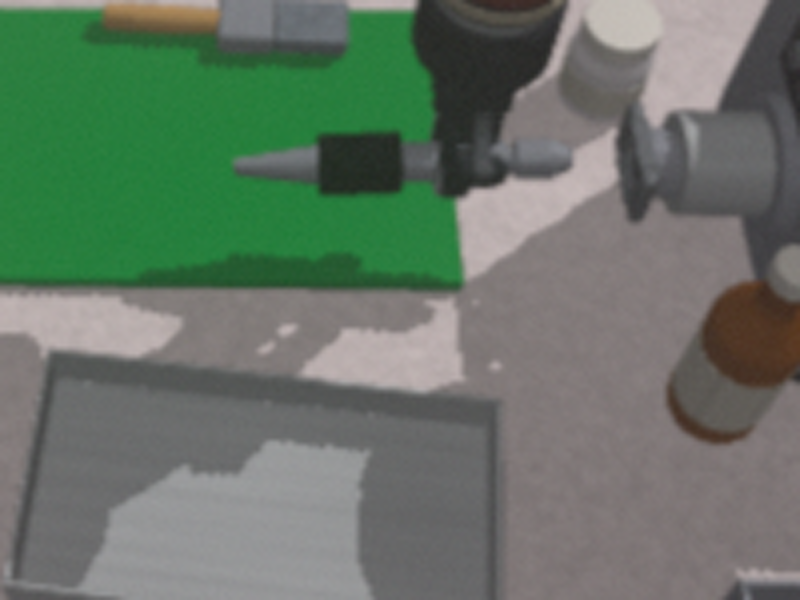

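```bash
python3 - <<'E'
from h import *
np.set_printoptions(suppress=True,precision=4)
S=[(290,269),(405,280),(404,343),(281,333)];T=[(243,157),(333,156),(334,108),(244,110)]
print([onz('scene',p,.04)[:2] for p in S]);print([onz('top',p,.04)[:2] for p in T])
print('nose',onz('scene',(423,219),.091),'mouth',onz('scene',(280+236/4,180+165/4),.091))
print([onz('top',t,.0)[:2] for t in [(285,133),(290,135)]],onz('scene',(343.5,310),.003))
E
```

```text
[array([ 0.6434, -0.1196]), array([0.6641, 0.1457]), array([0.804 , 0.1299]), array([ 0.7905, -0.1268])]
[array([0.6534, 0.14  ]), array([ 0.6259, -0.1137]), array([ 0.7711, -0.1352]), array([0.7961, 0.1256])]
nose [0.5299 0.1932 0.091 ] mouth [ 0.5411 -0.007   0.091 ]
[array([0.7277, 0.016 ]), array([0.7196, 0.0019])] [0.7243 0.0063 0.003 ]
```

```bash
python3 -m handwheel '[[[-0.5,0,-4],[0,0,0]],[[-2,3,-6],[0,0,0.03]],[[-5,8,-6],[0,0,0.06]],[[-7,13,-6],[0,0,0.1]],[[-9,18.6,-6],[0,0,0.105]]]'; python3 -c "
from h import *
shot('scene');shot('scene');st();plan([.72,.031,.06],1.48);plan([.72,.031,.009],1.48)"
```

```text
t: 9.4
tool_pos: [0.7215, 0.0327, 0.1393]
tool_rot: [-2.319, -2.12, -0.0]
contact_force: [0.5, 0.1, -0.4]
opening: 0.0221
grip_force: 59.2
t 9.5 tcp [0.7236 0.0308 0.1367] x [ 0.092  0.996 -0.001] y [ 0.996 -0.092 -0.   ] z [-0.001 -0.001 -1.   ] F [-0.5 -0.2 -1.3] op 0.0219 grip 59.3 q [-0.06  0.35  1.44 -0.    1.36  0.03]
shift [-0.01 -0.35  7.67] turn [-0.     0.001 -0.001]
shift [-1.000e-02 -3.500e-01  1.277e+01] turn [-0.     0.001 -0.001]
```

```bash
python3 -m handwheel '[[[0,-0.3,4],[0,0,0]],[[0,-0.3,8],[0,0,0]],[[0,-0.3,11],[0,0,0]],[[0,-0.3,12.3],[0,0,0]],[[0,-0.3,12.3],[0,0,0]]]'; python3 -c "
from h import *
shot('scene');shot('scene');shot('scene');st();t=shot('top');s=shot('scene')
f=lambda im,x,y:cv2.resize(im[y:y+150,x:x+200],(800,600),interpolation=cv2.INTER_CUBIC)
cv2.imwrite('pics/c4.png',f(s,260,220))"
```

```text
t: 10.12
tool_pos: [0.7162, 0.0335, 0.0157]
tool_rot: [-2.317, -2.119, 0.002]
contact_force: [0.2, -0.2, -1.2]
opening: 0.0222
grip_force: 59.3
t 10.28 tcp [0.7185 0.0331 0.0188] x [0.09  0.996 0.   ] y [ 0.996 -0.09   0.004] z [ 0.004 -0.    -1.   ] F [-0.8 -0.  -1. ] op 0.0222 grip 59.3 q [-0.06  0.46  1.51  0.    1.17  0.03]
```

View pics/c4.png

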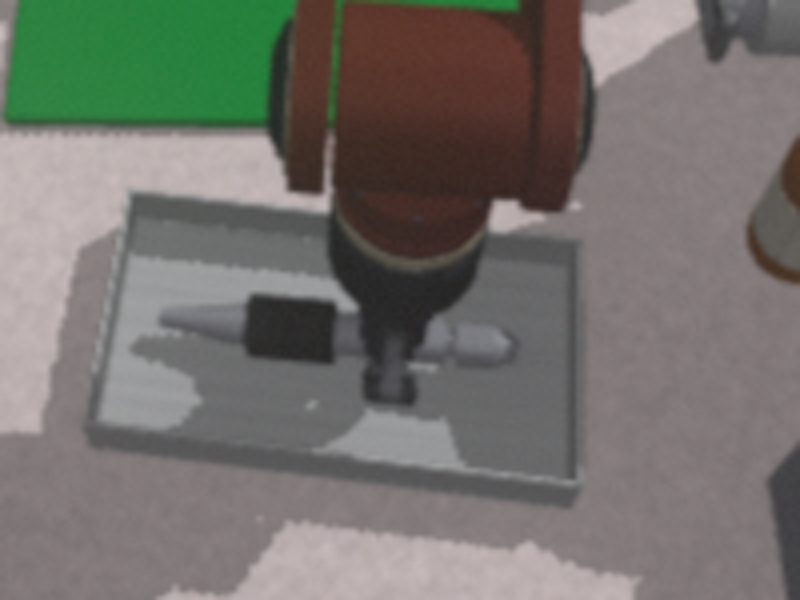

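```bash
python3 -m handwheel '[[[0,0,0.4],[0,0,0]],[[0,0,0.8],[0,0,0]],[[0,0,0.8],[0,0,0]],[[0,0,0.8],[0,0,0]]]'; python3 -c "
from h import *
st()"
```

```text
t: 10.88
tool_pos: [0.7176, 0.0332, 0.0092]
tool_rot: [2.318, 2.119, 0.001]
contact_force: [-0.1, 2.0, 3.9]
opening: 0.022
grip_force: 59.8
t 10.88 tcp [0.7176 0.0332 0.0092] x [0.09  0.996 0.   ] y [ 0.996 -0.09   0.001] z [ 0.001  0.    -1.   ] F [-0.1  2.   3.9] op 0.022 grip 59.8 q [-0.06  0.47  1.51  0.    1.16  0.03]
```

```bash
python3 -m handwheel '[[[0,0,0.1],[0,0,0]],[[0,0,0],[0,0,0]],[[0,0,0],[0,0,0]],[[0,0,0],[0,0,0]]]' 0 60; python3 -m handwheel '[[[0,0,-3],[0,0,0]],[[0,0,-7],[0,0,0]],[[0,0,-12],[0,0,0]],[[0,-2,-12],[0,0,0]],[[0,-7,-12],[0,0,0]]]'; python3 -c "
from h import *
st();plan([.4648,-.245,.15],1.46)"
```

```text
t: 11.38
tool_pos: [0.7169, 0.0329, 0.0082]
tool_rot: [-2.319, -2.119, 0.0]
contact_force: [0.1, 0.2, -0.2]
opening: 0.0426
grip_force: 0.0
t: 12.0
tool_pos: [0.6485, 0.0389, 0.1301]
tool_rot: [2.318, 2.117, 0.004]
contact_force: [-0.5, -0.1, -0.3]
opening: 0.0425
grip_force: 0.0
t 12.0 tcp [0.6485 0.0389 0.1301] x [0.09  0.996 0.   ] y [ 0.996 -0.09   0.004] z [ 0.004 -0.    -1.   ] F [-0.5 -0.1 -0.3] op 0.0425 grip 0.0 q [-0.05  0.19  1.64 -0.    1.31  0.04]
shift [-29.94 -15.72  -2.05] turn [ 0.004 -0.     0.02 ]
```

```bash
python3 -m handwheel '[[[-5.4,-2.9,-1],[0,0,0.018]],[[-10.8,-5.8,-1],[0,0,0.018]],[[-16.2,-8.7,-1],[0,0,0.018]],[[-21.6,-11.6,-1],[0,0,0.018]],[[-27,-14.4,-1],[0,0,0.018]]]'; python3 -m handwheel '[[[-2.9,-1.3,0],[0,0,0]],[[-2.9,-1.3,3],[0,0,0]],[[-2.9,-1.3,4],[0,0,0]],[[-2.9,-1.3,4],[0,0,0]],[[-2.9,-1.3,4],[0,0,0]]]' ; python3 -c "
from h import *
t=shot('top');s=shot('scene');st();plan([.4648,-.244,.022],1.463)
f=lambda im,x,y:cv2.resize(im[y:y+100,x:x+100],(400,400),interpolation=cv2.INTER_CUBIC)
g=f(t,240,90)
cv2.imwrite('pics/c5.png',np.hstack([f(s,180,150),f(t,340,140)]))
for n in ('fitted_spout_mouth','fitted_spout_nose','fitted_spout'):
  for c in ('scene','top'): print(n,c,[(np.round(onz(c,k['position'],.017),3),round(k['score'],2)) for k in ctrl.landmark_of(c,n)[:2]])"
```

```text
t: 12.62
tool_pos: [0.4784, -0.2181, 0.1386]
tool_rot: [2.337, 2.098, 0.0]
contact_force: [0.4, -0.0, -0.8]
opening: 0.0425
grip_force: 0.0
t: 13.25
tool_pos: [0.4644, -0.2441, 0.0993]
tool_rot: [2.336, 2.098, 0.0]
contact_force: [0.9, -0.1, 0.3]
opening: 0.0425
grip_force: 0.0
t 13.35 tcp [ 0.4645 -0.2442  0.0995] x [ 0.107  0.994 -0.001] y [ 0.994 -0.107  0.002] z [ 0.001 -0.001 -1.   ] F [-0.2  1.4 -0. ] op 0.0425 grip 0.0 q [-0.63 -0.07  1.96 -0.    1.25 -0.52]
shift [0.03 0.02 7.75] turn [0.002 0.001 0.001]
fitted_spout_mouth scene [(array([ 0.708, -0.088,  0.017]), 0.97), (array([ 0.436, -0.316,  0.017]), 0.22)]
fitted_spout_mouth top [(array([ 0.699, -0.096,  0.017]), 0.59)]
fitted_spout_nose scene [(array([0.731, 0.095, 0.017]), 0.66), (array([0.727, 0.006, 0.017]), 0.45)]
fitted_spout_nose top [(array([0.741, 0.102, 0.017]), 0.8), (array([ 0.458, -0.035,  0.017]), 0.67)]
fitted_spout scene [(array([0.72 , 0.008, 0.017]), 0.82), (array([0.73 , 0.006, 0.017]), 0.34)]
fitted_spout top [(array([0.717, 0.007, 0.017]), 0.93)]
```

View pics/c5.png

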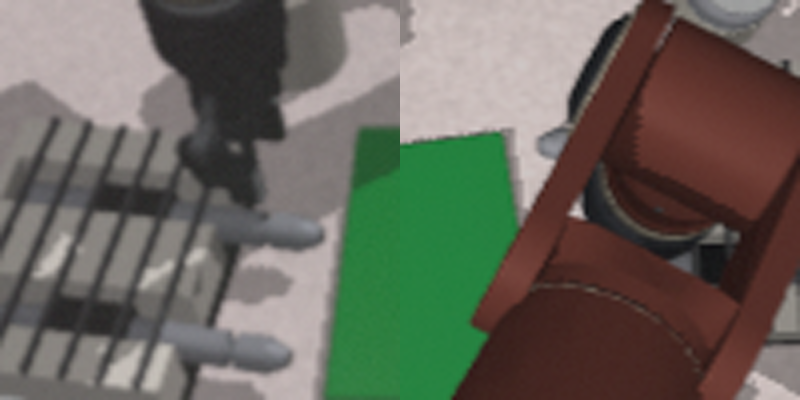

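```bash
python3 -m handwheel '[[[0,0,3],[0,0,0]],[[0,0,6],[0,0,0]],[[0,0,7.7],[0,0,0]],[[0,0,7.7],[0,0,0]],[[0,0,7.7],[0,0,0]]]'; python3 -m handwheel '[[[0,0,0],[0,0,0]],[[0,0,0],[0,0,0]],[[0,0,0],[0,0,0]],[[0,0,0],[0,0,0]],[[0,0,0],[0,0,0]]]' 1 60; python3 -c "
from h import *
st()"
```

```text
t: 14.28
tool_pos: [0.4644, -0.2447, 0.0225]
tool_rot: [2.337, 2.097, 0.001]
contact_force: [0.6, -0.3, 0.5]
opening: 0.0429
grip_force: 0.0
t: 14.9
tool_pos: [0.4644, -0.2446, 0.022]
tool_rot: [2.336, 2.097, 0.001]
contact_force: [2.5, -0.5, 1.8]
opening: 0.0217
grip_force: 58.9
t 14.9 tcp [ 0.4644 -0.2446  0.022 ] x [ 0.108  0.994 -0.001] y [ 0.994 -0.108  0.002] z [ 0.002 -0.001 -1.   ] F [ 2.5 -0.5  1.8] op 0.0217 grip 58.9 q [-0.63  0.05  2.    0.    1.1  -0.52]
```

```bash
python3 -m handwheel '[[[0.6,0,-0.1],[0,0,0]],[[1.6,0,-0.1],[0,0,0]],[[3,0,-0.1],[0,0,0]],[[4.5,0,-0.1],[0,0,0]],[[6,0,-0.1],[0,0,0]]]';  python3 -c "
from h import *
st()"
```

```text
t: 15.52
tool_pos: [0.4698, -0.183, 0.0221]
tool_rot: [-2.337, -2.098, 0.0]
contact_force: [-0.2, -2.3, 0.8]
opening: 0.0222
grip_force: 58.7
t 15.53 tcp [ 0.4698 -0.183   0.0221] x [0.107 0.994 0.   ] y [ 0.994 -0.107 -0.001] z [-0.001  0.001 -1.   ] F [-0.2 -2.3  0.8] op 0.0222 grip 58.7 q [-0.52 -0.    2.04  0.    1.1  -0.41]
```

```bash
python3 -m handwheel '[[[2,0,0],[0,0,0]],[[4,0,0],[0,0,0]],[[6,0,0],[0,0,0]],[[8,0,0],[0,0,0]],[[9.5,0,0],[0,0,0]]]';  python3 -m handwheel '[[[0,0,-1],[0,0,0]],[[2,0,-3],[0,0,0]],[[5,0.5,-3],[0,0,0]],[[9,0.5,-3],[0,0,0]],[[9,0.5,-3],[0,0,0]]]';python3 -c "
from h import *
t=shot('top');s=shot('scene');shot('scene');st()
f=lambda im,x,y:cv2.resize(im[y:y+120,x:x+130],(400,369),interpolation=cv2.INTER_CUBIC)
cv2.imwrite('pics/c6.png',np.hstack([f(s,260,150),f(t,245,140)]))"
```

```text
t: 16.15
tool_pos: [0.4792, -0.0876, 0.0213]
tool_rot: [-2.335, -2.097, 0.001]
contact_force: [-0.5, -0.5, -2.5]
opening: 0.0218
grip_force: 58.8
t: 16.77
tool_pos: [0.4951, 0.0004, 0.0529]
tool_rot: [-2.335, -2.101, -0.001]
contact_force: [-0.4, -0.9, -2.0]
opening: 0.0216
grip_force: 59.0
t 16.93 tcp [ 0.495  -0.0017  0.0526] x [ 0.108  0.994 -0.   ] y [ 0.994 -0.108  0.   ] z [ 0. -0. -1.] F [-0.5 -0.  -2.5] op 0.0217 grip 59.0 q [-0.15 -0.07  2.06 -0.    1.16 -0.05]
```

View pics/c6.png

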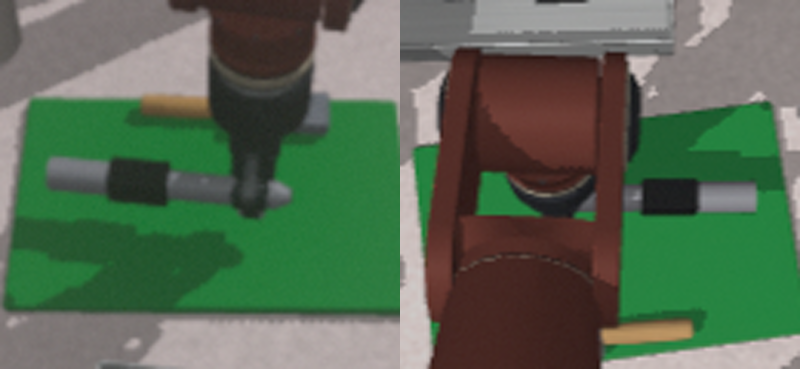

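```bash
python3 -m handwheel '[[[2,0,1],[0,0,-0.05]],[[3,0,2.5],[0,0,-0.1]],[[3,0,3.3],[0,0,-0.12]],[[3,0,3.6],[0,0,-0.12]],[[3,0,3.6],[0,0,-0.12]]]';  python3 -c "
from h import *
[shot('scene') for i in range(4)];st()"
```

```text
t: 17.55
tool_pos: [0.4982, 0.0282, 0.0163]
tool_rot: [-2.209, -2.234, 0.001]
contact_force: [-0.7, -0.9, -2.1]
opening: 0.0211
grip_force: 59.0
t 17.75 tcp [0.4986 0.0285 0.0169] x [-0.012  1.    -0.   ] y [1.    0.012 0.001] z [ 0.001 -0.    -1.   ] F [ 0.1 -0.1 -1.8] op 0.0218 grip 59.0 q [-0.09 -0.    2.06 -0.    1.09 -0.1 ]
```

```bash
python3 -m handwheel '[[[0,0,0.2],[0,0,0]],[[0,0,0.35],[0,0,0]],[[0,0,0.35],[0,0,0]]]';  python3 -c "
from h import *
[shot('scene') for i in range(3)];st()"
```

```text
t: 18.12
tool_pos: [0.4988, 0.0289, 0.0136]
tool_rot: [2.207, 2.234, 0.001]
contact_force: [0.0, 1.0, 3.6]
opening: 0.022
grip_force: 59.5
t 18.27 tcp [0.4988 0.0289 0.0135] x [-0.012  1.     0.   ] y [1.    0.012 0.001] z [ 0.001  0.    -1.   ] F [-1.1  2.3  4.3] op 0.0218 grip 59.5 q [-0.09  0.    2.06  0.    1.08 -0.1 ]
```

```bash
python3 -m handwheel '[[[0,0,0],[0,0,0]],[[0,0,0],[0,0,0]],[[0,0,0],[0,0,0]]]' 0; python3 -m handwheel '[[[0,0,-3],[0,0,0]],[[0,0,-6.5],[0,0,0]],[[-4,0,-6.5],[0,0,0]],[[-9.5,0,-6.5],[0,0,0]],[[-9.5,0,-6.5],[0,0,0]]]';python3 -c "
from h import *
shot('scene');shot('scene');t=shot('top');s=shot('scene');st()
for n in ('wide_spout_nose','wide_spout'):
  for c in ('scene','top'): print(n,c,[(np.round(k['position'],1),np.round(onz(c,k['position'],.026),3),round(k['score'],2)) for k in ctrl.landmark_of(c,n)[:2]])
f=lambda im,x,y:cv2.resize(im[y:y+120,x:x+130],(400,369),interpolation=cv2.INTER_CUBIC)
cv2.imwrite('pics/c7.png',np.hstack([f(s,260,150),f(t,245,140)]))"
```

```text
t: 18.65
tool_pos: [0.4979, 0.0286, 0.0125]
tool_rot: [-2.208, -2.234, 0.001]
contact_force: [0.7, -0.1, -0.3]
opening: 0.0431
grip_force: 0.0
t: 19.27
tool_pos: [0.4995, -0.069, 0.0782]
tool_rot: [2.213, 2.229, -0.0]
contact_force: [-0.2, 0.3, 0.3]
opening: 0.0427
grip_force: 0.0
t 19.48 tcp [ 0.4991 -0.0654  0.0775] x [-0.013  1.     0.   ] y [ 1.     0.013 -0.001] z [-0.001  0.    -1.   ] F [-0.1 -0.3 -0.6] op 0.0426 grip 0.0 q [-0.28 -0.09  2.02  0.    1.21 -0.29]
wide_spout_nose scene [(array([368.1, 220.9]), array([0.496, 0.07 , 0.026]), 0.86)]
wide_spout_nose top [(array([277.7, 209.3]), array([0.494, 0.058, 0.026]), 0.56)]
wide_spout scene [(array([327.2, 218.6]), array([ 0.492, -0.036,  0.026]), 0.76), (array([428.4, 204.7]), array([0.441, 0.232, 0.026]), 0.38)]
wide_spout top [(array([182.6, 199.6]), array([0.554, 0.321, 0.026]), 0.17)]
```

View pics/c7.png

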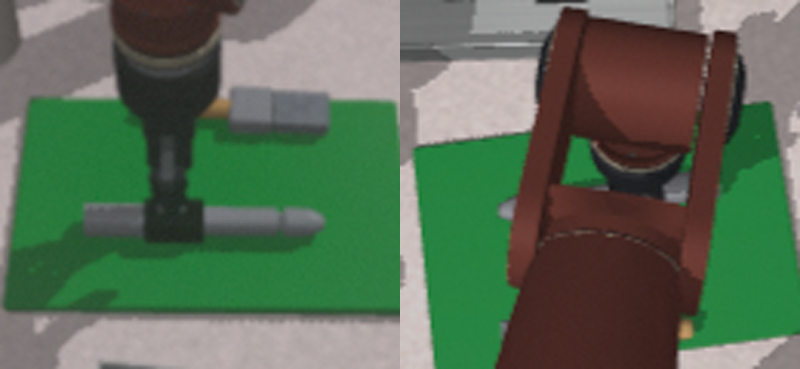

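```bash
python3 -m handwheel '[[[0.2,0,3],[0,0,0]],[[0.2,0,5.5],[0,0,0]],[[0.2,0,6.4],[0,0,0]],[[0.2,0,6.4],[0,0,0]],[[0.2,0,6.4],[0,0,0]]]'; python3 -m handwheel '[[[0,0,0],[0,0,0]],[[0,0,0],[0,0,0]],[[0,0,0],[0,0,0]],[[0,0,0],[0,0,0]]]' 1 90; python3 -c "
from h import *
st()"
```

```text
t: 20.3
tool_pos: [0.5003, -0.0644, 0.0151]
tool_rot: [2.207, 2.234, 0.002]
contact_force: [-0.2, 0.2, 0.5]
opening: 0.0426
grip_force: 0.0
t: 20.8
tool_pos: [0.5006, -0.0646, 0.0154]
tool_rot: [2.207, 2.233, 0.002]
contact_force: [-1.0, 0.3, 6.7]
opening: 0.0261
grip_force: 90.1
t 20.8 tcp [ 0.5006 -0.0646  0.0154] x [-0.012  1.    -0.001] y [1.    0.012 0.002] z [ 0.002 -0.001 -1.   ] F [-1.   0.3  6.7] op 0.0261 grip 90.1 q [-0.28  0.01  2.05  0.    1.08 -0.29]
```

```bash
python3 -m handwheel '[[[0,0,-3],[0,0,0]],[[1,1,-6.9],[0,0,0]],[[5,2.5,-6.9],[0,0,0]],[[9,3.4,-6.9],[0,0,0]],[[12.4,3.4,-6.9],[0,0,0]]]'; python3 -m handwheel '[[[0,0,0],[0,0,0]],[[0,0,0],[0,0,0]],[[0,0,0],[0,0,0]]]'; python3 -c "
from h import *
st();t=shot('top');s=shot('scene')
for n in ('wide_spout_nose','wide_spout','collar_front','coupling_mouth'):
  for c in ('scene','top'): print(n,c,[(np.round(k['position'],1),np.round(onz(c,k['position'],.095),3),round(k['score'],2)) for k in ctrl.landmark_of(c,n)[:2]])
f=lambda im,x,y:cv2.resize(im[y:y+100,x:x+100],(400,400),interpolation=cv2.INTER_CUBIC)
cv2.imwrite('pics/c8.png',np.hstack([f(s,365,170),f(t,190,150)]))"
```

```text
t: 21.42
tool_pos: [0.5317, 0.0614, 0.0824]
tool_rot: [-2.208, -2.235, 0.001]
contact_force: [0.1, -0.0, -2.0]
opening: 0.0264
grip_force: 89.3
t: 21.8
tool_pos: [0.5317, 0.0592, 0.0826]
tool_rot: [-2.209, -2.233, 0.001]
contact_force: [0.4, 0.2, -3.0]
opening: 0.0263
grip_force: 89.2
t 21.8 tcp [0.5317 0.0592 0.0826] x [-0.011  1.    -0.   ] y [ 1.     0.011 -0.   ] z [-0. -0. -1.] F [ 0.4  0.2 -3. ] op 0.0263 grip 89.2 q [-0.03 -0.02  1.95 -0.    1.22 -0.04]
wide_spout_nose scene [(array([422., 219.]), array([0.533, 0.19 , 0.095]), 0.73)]
wide_spout_nose top []
wide_spout scene [(array([377.5, 215.8]), array([0.526, 0.085, 0.095]), 0.94)]
wide_spout top [(array([263.8, 192.3]), array([0.53 , 0.085, 0.095]), 0.76)]
collar_front scene [(array([434.2, 217.5]), array([0.528, 0.219, 0.095]), 0.7)]
collar_front top [(array([210.6, 198. ]), array([0.531, 0.225, 0.095]), 0.49)]
coupling_mouth scene [(array([448.2, 218.8]), array([0.531, 0.252, 0.095]), 0.66)]
coupling_mouth top [(array([200.7, 201.6]), array([0.524, 0.251, 0.095]), 0.87)]
```

View pics/c8.png

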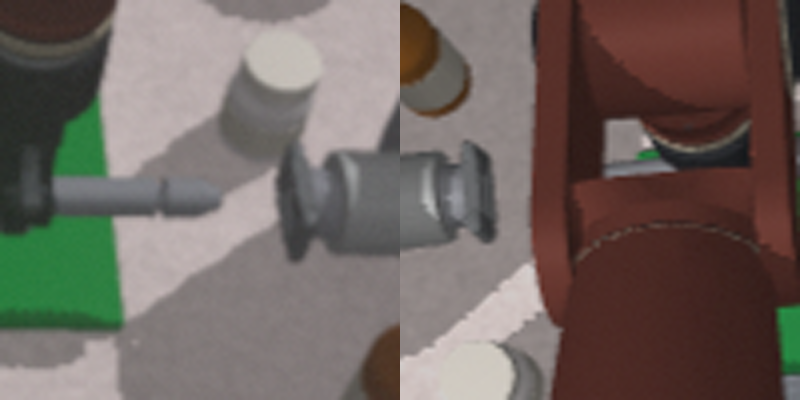

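```bash
python3 -m handwheel '[[[0.5,0.25,-0.15],[0,0,0]],[[2,0.25,-0.15],[0,0,0]],[[3.5,0.25,-0.15],[0,0,0]],[[5,0.25,-0.15],[0,0,0]],[[5,0.25,-0.15],[0,0,0]]]'; python3 -c "
from h import *
[shot('scene') for i in range(3)];st();s=shot('scene')
f=lambda im,x,y:cv2.resize(im[y:y+100,x:x+100],(600,600),interpolation=cv2.INTER_CUBIC)
cv2.imwrite('pics/c9.png',f(s,375,170))"
```

```text
t: 22.92
tool_pos: [0.5336, 0.1116, 0.0843]
tool_rot: [-2.205, -2.237, 0.0]
contact_force: [0.5, -0.8, -2.0]
opening: 0.0264
grip_force: 89.2
t 23.07 tcp [0.5337 0.1101 0.0843] x [-0.012  1.    -0.   ] y [ 1.     0.012 -0.   ] z [-0. -0. -1.] F [ 0.9  0.1 -2.3] op 0.0264 grip 89.2 q [ 0.07  0.    1.92 -0.    1.22  0.05]
```

View pics/c9.png

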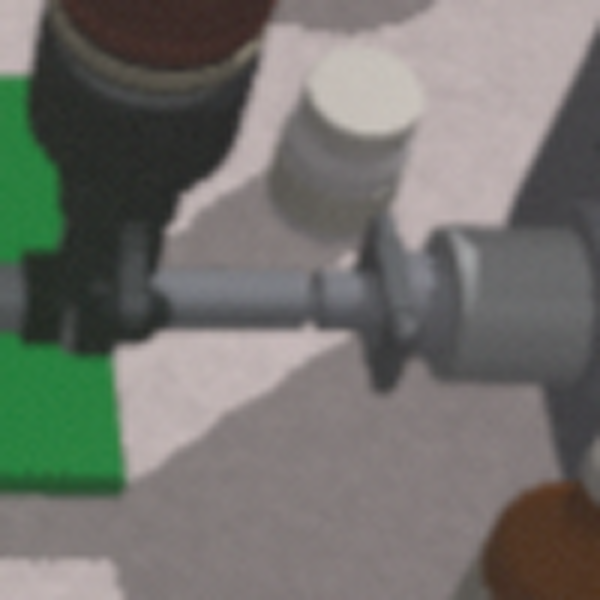

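```bash
python3 -m handwheel '[[[0.5,0,0],[0,0,0]],[[1,0,0],[0,0,0]],[[1.5,0,0],[0,0,0]],[[2,0,0],[0,0,0]],[[2,0,0],[0,0,0]]]'; python3 -c "
from h import *
[shot('scene') for i in range(2)];st()"
```

```text
t: 23.75
tool_pos: [0.5335, 0.1306, 0.0844]
tool_rot: [2.207, 2.235, -0.0]
contact_force: [0.0, -0.3, -2.2]
opening: 0.0261
grip_force: 89.2
t 23.85 tcp [0.5335 0.1302 0.0843] x [-0.012  1.    -0.   ] y [ 1.     0.012 -0.   ] z [-0. -0. -1.] F [ 0.8 -0.3 -2.3] op 0.0263 grip 89.2 q [ 0.1   0.01  1.91 -0.    1.22  0.09]
```

```bash
python3 -m handwheel '[[[0.5,0,0],[0,0,0]],[[1,0,0],[0,0,0]],[[1.5,0,0],[0,0,0]],[[1.5,0,0],[0,0,0]]]'; python3 -c "
from h import *
[shot('scene') for i in range(2)];st()"
```

```text
t: 24.35
tool_pos: [0.5339, 0.1454, 0.0846]
tool_rot: [2.208, 2.234, 0.002]
contact_force: [3.1, -0.8, -3.9]
opening: 0.0264
grip_force: 89.1
t 24.45 tcp [0.5339 0.1453 0.0846] x [-0.012  1.     0.   ] y [1.    0.012 0.001] z [ 0.001  0.    -1.   ] F [ 3.  -0.6 -2.3] op 0.0263 grip 89.1 q [0.13 0.02 1.9  0.   1.22 0.12]
```

```bash
python3 -m handwheel '[[[0.3,0.05,0],[0,0,0]],[[0.6,0.05,0],[0,0,0]],[[0.9,0.05,0],[0,0,0]],[[1.2,0.05,0],[0,0,0]],[[1.2,0.05,0],[0,0,0]]]'; python3 -c "
from h import *
[shot('scene') for i in range(2)];st()"
```

```text
t: 25.08
tool_pos: [0.5339, 0.1576, 0.0845]
tool_rot: [-2.208, -2.235, -0.001]
contact_force: [3.5, -1.0, -3.7]
opening: 0.0263
grip_force: 89.1
t 25.18 tcp [0.5339 0.1576 0.0845] x [-0.012  1.     0.001] y [1.    0.012 0.001] z [ 0.001  0.001 -1.   ] F [ 3.2 -0.8 -3.8] op 0.0263 grip 89.1 q [0.15 0.03 1.89 0.   1.22 0.14]
```

```bash
python3 -m handwheel '[[[0.3,0.05,0],[0,0,0]],[[0.6,0.05,0],[0,0,0]],[[0.8,0.05,0],[0,0,0]],[[0.8,0.05,0],[0,0,0]]]'; python3 -c "
from h import *
st();[shot('scene') for i in range(2)];st();s=shot('scene','s10.png')
for n in ('collar_front','coupling_mouth','wide_spout'): print(n,[(np.round(k['position'],1),np.round(onz('scene',k['position'],.095),3),round(k['score'],2)) for k in ctrl.landmark_of('scene',n)[:2]])"
```

```text
t: 25.68
tool_pos: [0.534, 0.1656, 0.0843]
tool_rot: [-2.207, -2.235, -0.001]
contact_force: [1.8, -0.9, -2.5]
opening: 0.0265
grip_force: 89.2
t 25.68 tcp [0.534  0.1656 0.0843] x [-0.012  1.     0.001] y [ 1.     0.012 -0.   ] z [-0.     0.001 -1.   ] F [ 1.8 -0.9 -2.5] op 0.0265 grip 89.2 q [0.17 0.03 1.89 0.   1.22 0.15]
t 25.77 tcp [0.5339 0.1656 0.0843] x [-0.012  1.     0.001] y [ 1.     0.012 -0.   ] z [-0.     0.001 -1.   ] F [ 2.1 -0.  -2.6] op 0.0266 grip 89.2 q [0.17 0.03 1.89 0.   1.22 0.15]
collar_front [(array([439.3, 215.9]), array([0.523, 0.232, 0.095]), 0.59)]
coupling_mouth [(array([445.3, 218. ]), array([0.528, 0.245, 0.095]), 0.71)]
wide_spout [(array([423.8, 218.3]), array([0.531, 0.194, 0.095]), 0.97), (array([341.6, 304.3]), array([ 0.746, -0.001,  0.095]), 0.48)]
```

```bash
python3 -m handwheel '[[[0.2,0,0],[0,0,0]],[[0.4,0,0],[0,0,0]],[[0.4,0,0],[0,0,0]]]'; python3 -m handwheel '[[[0.2,0,0],[0,0,0]],[[0.4,0,0],[0,0,0]],[[0.4,0,0],[0,0,0]]]'; python3 -c "
from h import *
s=shot('scene','s11.png');st()
for n in ('collar_front',): print(n,[(np.round(k['position'],1),np.round(onz('scene',k['position'],.095),3),round(k['score'],2)) for k in ctrl.landmark_of('scene',n)[:2]])"
```

```text
t: 26.35
tool_pos: [0.534, 0.1693, 0.0843]
tool_rot: [-2.208, -2.235, 0.0]
contact_force: [2.5, -1.8, -2.8]
opening: 0.0263
grip_force: 89.2
t: 26.72
tool_pos: [0.5335, 0.174, 0.0842]
tool_rot: [-2.206, -2.234, -0.0]
contact_force: [0.1, -0.3, -2.2]
opening: 0.0259
grip_force: 89.2
t 26.77 tcp [0.5336 0.1739 0.0842] x [-0.012  1.     0.001] y [ 1.     0.012 -0.001] z [-0.001  0.001 -1.   ] F [ 0.6 -0.2 -3.1] op 0.0264 grip 89.2 q [0.18 0.04 1.88 0.   1.22 0.17]
collar_front [(array([436.2, 219.3]), array([0.533, 0.223, 0.095]), 0.53)]
```

```bash
python3 -m handwheel '[[[0.2,0,0],[0,0,0]],[[0.2,0,0],[0,0,0]]]'; python3 -m handwheel '[[[-0.2,0,0],[0,0,0]],[[-0.4,0,0],[0,0,0]],[[-0.4,0,0],[0,0,0]]]'; python3 -m handwheel '[[[0.2,0,0],[0,0,0]],[[0.2,0,0],[0,0,0]]]'; python3 - <<'E'
import cv2,numpy as np
a=cv2.imread('pics/s10.png')[185:250,420:460].astype(int);b=cv2.imread('pics/s11.png')[185:250,420:460].astype(int);c=cv2.imread('pics/s0.png')[185:250,420:460].astype(int)
# column profile just below spout (collar lower wing) rows: dark wing location
for n,i in(('s0',c),('s10',a),('s11',b)): print(n,(i[42:48].mean((0,2))).astype(int))
E
```

```text
t: 27.08
tool_pos: [0.5338, 0.1744, 0.0843]
tool_rot: [2.207, 2.235, -0.003]
contact_force: [-1.8, -4.7, -1.5]
opening: 0.0261
grip_force: 89.4
t: 27.45
tool_pos: [0.5338, 0.1733, 0.0842]
tool_rot: [-2.206, -2.232, -0.006]
contact_force: [0.4, 7.6, -3.7]
opening: 0.0266
grip_force: 89.0
t: 27.7
tool_pos: [0.5339, 0.1734, 0.0844]
tool_rot: [-2.208, -2.235, -0.0]
contact_force: [0.3, 0.7, -1.9]
opening: 0.0263
grip_force: 89.2
s0 [ 87  86  87  88  87  89 104 112 112 113 114 114 114 113 111  96  72  57
  52  52  54  60  74  85  88  86  78  69  68  67  69  74  77  77  78  78
  78  77  77  79]
s10 [159 159 158 154 158 158 151 147 143 138 133 129 127 125 125 127 126 115
  92  70  59  58  59  61  68  80  81  76  75  76  77  83  86  87  87  86
  86  87  86  87]
s11 [121 142 153 151 146 142 135 132 133 133 131 129 127 126 124 107  80  63
  58  59  60  66  82  95 100  96  85  77  76  76  78  83  86  87  87  87
  86  87  86  87]
```

```bash
python3 -m handwheel '[[[0,0,0],[0,0,0]],[[0,0,0],[0,0,0]],[[0,0,0],[0,0,0]],[[0,0,0],[0,0,0]]]' 0 60; python3 -m handwheel '[[[0,0,-3],[0,0,0]],[[0,0,-8],[0,0,0]],[[-3,0,-13],[0,0,0]],[[-8,-5,-13],[0,0,0]],[[-12,-10,-13],[0,0,0]]]'; python3 - <<'E'
from h import *
shot('scene');shot('scene');st();s=shot('scene','s12.png');t=shot('top','t12.png')
print((s[185:250,420:460].astype(int)[42:48].mean((0,2))).astype(int))
for n,z in (('collar_front',.095),('wide_spout',.093),('fitted_spout',.017),('spare_spout',.034),('oil_bottle',0),('salt_jar',0),('tin',0),('bowl',0),('mug',0),('brush',.012)):
  print(n,[(c,np.round(onz(c,k['position'],z),3),round(k['score'],2)) for c in ('scene','top') for k in ctrl.landmark_of(c,n)[:1]])
E
```

```text
t: 28.2
tool_pos: [0.5342, 0.1731, 0.0846]
tool_rot: [2.208, 2.234, 0.0]
contact_force: [0.3, -0.8, 0.1]
opening: 0.0429
grip_force: 0.0
t: 28.82
tool_pos: [0.4425, 0.0571, 0.2157]
tool_rot: [2.206, 2.234, 0.002]
contact_force: [-0.2, -1.2, 1.3]
opening: 0.0432
grip_force: 0.0
t 28.93 tcp [0.4391 0.0561 0.2131] x [-0.009  1.    -0.001] y [ 1.     0.009 -0.002] z [-0.002 -0.001 -1.   ] F [0.4 0.3 0. ] op 0.0423 grip 0.0 q [-0.04 -0.4   2.04 -0.    1.5  -0.05]
[119 120 116 109 105 109 129 136 134 130 124 120 119 117 117 102  77  62
  58  58  59  64  78  91  95  92  82  74  73  73  74  80  83  83  83  83
  82  82  82  82]
collar_front [('scene', array([0.527, 0.197, 0.095]), 0.65), ('top', array([0.678, 0.01 , 0.095]), 0.43)]
wide_spout [('scene', array([0.53 , 0.202, 0.093]), 0.87), ('top', array([ 0.528, -0.3  ,  0.093]), 0.61)]
fitted_spout [('scene', array([0.723, 0.009, 0.017]), 0.77), ('top', array([0.719, 0.01 , 0.017]), 0.78)]
spare_spout [('scene', array([ 0.553, -0.323,  0.034]), 0.66), ('top', array([ 0.553, -0.321,  0.034]), 0.63)]
oil_bottle [('scene', array([0.647, 0.282, 0.   ]), 0.69), ('top', array([0.64 , 0.282, 0.   ]), 0.77)]
salt_jar [('scene', array([0.464, 0.284, 0.   ]), 0.75), ('top', array([0.411, 0.247, 0.   ]), 0.69)]
tin [('scene', array([ 0.646, -0.372,  0.   ]), 0.97), ('top', array([ 0.654, -0.359, -0.   ]), 0.76)]
bowl [('scene', array([0.231, 0.312, 0.   ]), 0.94), ('top', array([0.216, 0.308, 0.   ]), 0.62)]
mug [('scene', array([ 0.29 , -0.262,  0.   ]), 0.68), ('top', array([ 0.28 , -0.253,  0.   ]), 0.8)]
brush [('scene', array([ 0.372, -0.003,  0.012]), 0.81), ('top', array([ 0.375, -0.019,  0.012]), 0.92)]
```

```bash
python3 - <<'E'
from h import *
a=cv2.imread('pics/s0.png');b=cv2.imread('pics/s12.png')
for n,(x,y,w,h) in {'jar':(415,170,36,40),'bottle':(445,240,42,50)}.items():
    g=lambda i:cv2.cvtColor(i[y:y+h,x:x+w],cv2.COLOR_BGR2GRAY).astype(np.float32)
    print(n,cv2.phaseCorrelate(g(a),g(b),cv2.createHanningWindow((w,h),cv2.CV_32F)))
    r=cv2.matchTemplate(b,a[y:y+h,x:x+w],cv2.TM_CCOEFF_NORMED);_,v,_,p=cv2.minMaxLoc(r);print(v,p,(x,y))
ctrl.finish_job()
E
```

```text
jar ((-0.2850266918461166, 0.2370024364178107), 0.6488954448037677)
0.8051267266273499 (381, 260) (415, 170)
bottle ((0.4743138711873591, 0.0151697835921496), 0.9106673685709635)
0.9978742599487305 (445, 240) (445, 240)
the job is handed in; nothing more can be done
```

The job is done and handed in at about 29 s: the wide spout is locked in the coupling with the collar out, the narrow spout lies flat in the wash tray, and the spare spout and bystanders show no sign of having moved. I viewed 11 pictures where the limit was 10.

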